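# Pop the sprung tree case and plant the model tree

### The arm

A 6-joint arm with a two-finger parallel gripper is mounted at the origin on the work surface. World frame = base frame: x ahead of the robot, y to its left, z up, the work surface at z = 0. Lengths are in mm, angles in rad, forces in N, time in s.
With the tool pointing down it reaches from about 325 to 750 mm from the base axis. Payload 7.6 kg.
Tool frame: the origin (TCP) lies at the very end of the fingers, on their centre line; the grasp point (between the pads) lies 19 mm behind it; z points along the fingers, y is the direction in which the jaws open and shut (so a half turn about z gives the same grasp; the last joint's range is limited). The gripper opens to 85 mm and grips with 20 to 120 N. Pads are 22 mm wide; open, the fingers measure 114 mm over their backs; the gripper's body (76 mm by 85 mm) begins 54 mm behind the grasp point. The pads swing forward as they close: fully open they stand 13 mm farther back than shut.
Start: joints at [-1.312, 0.052, 1.401, -0, 1.689, -0.07], TCP at [169.551, -496.888, 231.323] pointing down, gripper open.
Joint ranges: [-2.9, 2.9], [-0.91, 2.17], [0.12, 2.37], [-1.06, 4.2], [0.26, 2.73], [-2.93, 2.93]. Speed limits (rad/s): [2.57, 2.57, 3.01, 3.14, 3.14, 3.14].

### API

Orientations are given as a unit quaternion [w, x, y, z].
In Python, from station import ctrl gives the robot as it stands.
- The arm moves only by the tool apply_moves, never from a script. Its arguments are lists of equal length, an entry for each row: "travel": the shift along the tool's x, y, z in cm, a list of three; "rotation": the turn, a rotation vector about the tool's x, y, z in rad, a list of three; "claw": the opening, from 0 (shut) to 1 (fully open). In form: {"travel": [[dx, dy, dz], ...], "rotation": [[ax, ay, az], ...], "claw": [claw, ...]}. A call has 1 to 8 rows; each row shifts and turns the pose as measured when the row begins, along the tool's axes as they then stand; what a row does not reach is not made up. A row lasts 1/8 s, in which the tool goes at most 62.5 mm and 10.7 degrees, less where a joint would pass 70% of its speed; a pose out of reach is approached as far as the arm can. A call is refused whole if a number of a shift passes 6.25 or a number of a turn 0.188, either way. A call with a gripper value outside its range is refused whole. The fingers move at their own pace and stop on an object; "squeeze" is the grip in N (left out, the last holds). Time passes only in rows, so rows that do not move let the fingers close. It gives the time, the measured TCP pose, the force and the opening at its end, in the units of the state.
- ctrl.get_state(): the state, without advancing time (a new reading comes with each control period).
- ctrl.get_image(name): name is "scene" or "top" or "wrist"; returns the picture (420x560x3 uint8, red, green, blue); there is no depth.
- ctrl.calibration(name): a dict with "fx", "fy", "cx", "cy" (pixels), "xyz" and "rotation" of the camera in the world. Camera axes: x right, y down, z forward; pixel columns grow to the right and rows downward; lengths in mm; the calibration is good to about 2 mm. The wrist camera is an equidistant fisheye: a pixel r from the principal point sees the ray r / f radians off the axis. A picture is of the moment at which its call begins: read the wrist's pose just before it. calibration takes no time and is no camera call; for the wrist camera it gives the pose at the moment of the call.
- ctrl.close_job(): hands the job in, once; it reports no verdict.
Trained networks look in the newest picture that a camera, given by its name, has taken for a name from the list of things; names that differ only in an ending like _2 or _b are one class to them, and where a whole thing is asked for, a point or a joint stands for the part that bears it (a point fixed in the world has none). Each returns a list of dicts, best first, with "conf" (0 to 1); they miss things now and then, are a little off and sometimes report something else, mostly with a low value. They report only what shows in the picture. A call takes as long as a camera call.
- ctrl.spot_in(camera, name): "extent" ([left, top, right, bottom] in pixels, round what is visible of it).
- ctrl.cut_out(camera, name): "pixels" (420x560 bool, what is visible of it) and "extent" ([left, top, right, bottom] in pixels, round what is visible of it).
The state is a dict: "time_s": time; "joint_pos": joint angles; "dq": joint speeds; "effort": joint torques, N m; "tcp_pos": TCP position; "tcp_rot": TCP orientation; "force": force on the tool from outside, world axes, zero at the start; "ft_torque": the same for the moment, N m; "finger_gap": finger opening in mm.
Only numpy, scipy, OpenCV 4.12 (cv2) and the standard library are available. Lean on these libraries where they do the work, as an engineer would, in place of code of your own. Each camera call takes 0.05 s, during which the arm holds its last target. There are 200 camera calls.

### The job

Press the white spot of the blue lid steadily but gently, through its loose play, until the slow touch latch lets go and yields no further, then move your hand out of the way so that the lid springs fully open by itself without touching you. Take the yellow model tree out of the case and stand it upright, foot fully down, in the round tree pit of the wooden site model; leave the lid open and everything else where it is.

Things in the scene. Friction and masses are not known exactly. Their poses are not given: they have to be found in the camera images.
- press_spot (a point): centre of the white spot (26 mm across) on top of the closed blue lid, 98 mm above the table: press here, straight down, touching down at under 15 mm/s. x: along the lid to its hinge, z: out of its top. 19 mm from the lid's front edge, mid-width, 115 mm from the hinge. Once let go it rises at 0.1 m/s, straight up at first, then back towards the hinge: move off faster, up and frontwards
- latch (a point): top of the black latch housing on the case's front, 58 mm up. The lid first yields softly (3 N) over a free play that differs each time, 0.5 to 8.5 mm. Then the slow, damped latch bites: below 6 N it stays, harder it creeps (about 3 mm/s at 10 N; faster costs more). It lets go 3.5 to 4 mm past the bite, just before a hard stop. Above 18 N the lid cracks. If it stays shut, press again
- case_lid (a joint): angle in rad of the blue lid (134 mm from front edge to hinge, 188 wide, 6 thick, with a 13 mm skirt round front and sides, its underside 15 mm above the case rim): 0 latched shut, negative when pressed in (to about -0.11), 1.75 fully open, leaning back past upright, edge 0.22 m above the table. A spring opens it in about 4 s and holds it open. Once more than 0.3 rad open it must not be touched
- case: open plywood case 130 mm deep (x), 180 wide (y), 77 high without its lid; walls and floor 5 mm; fixed. Origin: centre of the underside; x points to the hinge side (hinge axis at x = +65 mm, 95 mm up). Black latch housing on the front, x = -65 to -75 mm
- tree_center (a point): centre (36 mm above the foot's underside) of the loose yellow model tree standing in the case near its middle, z up. 72 mm tall, about 50 g: round foot 34 mm across, 8 thick; trunk 9 mm; crown 30 mm across, straight-sided from 34 to 56 mm up, narrowing above. Grip the straight part of the crown, fingers closing across the case's width (its y)
- pit (a point): centre of the dark floor of the round pit in the fixed wooden point model (200 by 220 mm): 40 mm across, 6 deep, floor 8 mm and board top 14 mm above the table. x, y: the board's. Nearest raised block (36 mm above the table) begins 87 mm away towards +y; blocks up to 64 mm high and a small fixed tree begin 60 mm or more away towards +x
- cup: blue paper cup, 76 mm across, 90 mm tall, bystander, origin under its centre
- glue: small jar, 40 mm across, 75 mm tall, bystander between case and point model, origin under its centre
- tape: roll of paper tape lying flat, 90 mm across, 24 mm high, bystander, origin under its centre
- brush: brush lying on the bench, bystander
- rule: steel rule 200 by 28 by 4 mm lying on the bench, bystander
- offcut: dark wood offcut 60 by 40 by 20 mm, bystander
- weight: brass weight 40 mm across, 45 mm tall, bystander

How it is judged (in metres and radians):
On the way, in this order (a step that is already met when the one before it is completed fails the run):
1. the latch is released and the lid has swung open by itself (past 1.6 rad), with nothing touching it (value of joint case_lid above 1.6 rad and contact force between case_lid and anything else below 0.3 N), for 0.2 s.
2. the tree is lifted out of the case, its centre more than 130 mm above the table (height (world z) of tree_center above 0.13 m), for 0.1 s.
At the end, for the whole second after the job is handed in: the tree stands upright (within 0.1 rad) and at rest in the pit, its centre within 6 mm of the pit's axis and 32 to 39 mm above the pit's floor (foot on the floor), and the lid is open past 1.6 rad (horizontal distance between tree_center and pit below 0.006 m and z of tree_center in the frame of pit between 0.032 and 0.039 m and angle between tree_center's own z axis and vertical below 0.1 rad and linear speed of tree below 0.02 m/s and value of joint case_lid above 1.6 rad); the robot touches nothing.
It fails at once if the lid is pressed or struck with more than 18 N (contact force between case_lid and the fingers above 18 N or contact force between case_lid and the arm above 18 N).
It fails at once if the robot touches the lid (more than 1 N) once it is more than 0.3 rad open (value of joint case_lid above 0.3 rad and (contact force between case_lid and the fingers above 1 N or contact force between case_lid and the arm above 1 N)).
It fails at once if a bystander is moved more than 30 mm (distance of any of cup, glue, tape, brush, rule, offcut, weight from where it was at the start of the episode above 0.03 m).
It also fails if it takes over 69 s, if anything falls off the work surface, if the arm or the gripper's body presses on something with over 40 N, if the wrist force passes 120 N, or if a joint passes its speed limit or range.

## Working session

There is one attempt and no reset: what is moved stays moved. The work goes in short steps, Python scripts to look and compute and a tool call to move; the robot and the scene stay as the last step left them, time stands still between calls to the robot, and variables do not carry over. Pictures are saved under pics/ and viewed, about 8 in all and at most 12, crops included, and the job is handed in when it is done.

Besides the shell and the picture viewer there is one more tool, called after "Emit:" as name(argument=value, ...), one argument or row to a line, values as JSON. apply_moves: Moves the arm, as the interface text tells. Its arguments: {"type":"object","properties":{"travel":{"type":"array"},"rotation":{"type":"array"},"claw":{"type":"array"},"squeeze":{"type":"number"}},"required":["travel","rotation","claw"]}

```bash
ls; mkdir -p pics; cat > h.py <<'E'
import numpy as np, cv2
from station import ctrl
from scipy.spatial.transform import Rotation as R
def cal(n):
    c=ctrl.calibration(n); Rm=np.array(c["rotation"],float)
    if Rm.size==4: Rm=R.from_quat(Rm.ravel()[[1,2,3,0]]).as_matrix()
    return c,Rm.reshape(3,3),np.array(c["xyz"],float)
def ray(n,u,v,cc=None):
    c,Rm,p=cc or cal(n); x=(u-c["cx"])/c["fx"]; y=(v-c["cy"])/c["fy"]
    if n=="wrist":
        r=np.hypot(x,y); s=np.sin(r)/max(r,1e-9); d=np.array([x*s,y*s,np.cos(r)])
    else: d=np.array([x,y,1.])
    return p,Rm@d
def at_z(n,u,v,z,cc=None):
    p,d=ray(n,u,v,cc); return p+d*(z-p[2])/d[2]
def save(n,f):
    im=ctrl.get_image(n); cv2.imwrite("pics/"+f,im[:,:,::-1]); return im
E
python3 - <<'E'
from h import *
s=ctrl.get_state(); print(s)
for n in("scene","top","wrist"): print(n,ctrl.calibration(n))
a=save("scene","s0.png"); b=save("top","t0.png")
for n in("top","scene"):
  for k in("press_spot","case_lid","case","latch","tree_center","pit","glue","cup"):
    print(n,k,[(np.round(d["extent"],1).tolist(),round(d["conf"],2)) for d in ctrl.spot_in(n,k)[:2]])
E
```

```text
pics
{'time_s': 0.0, 'joint_pos': array([-1.31228293e+00,  5.28442056e-02,  1.40174136e+00,  3.38860098e-05,
        1.68858994e+00, -7.03014104e-02]), 'dq': array([ 3.56023891e-04,  4.51438384e-05,  2.87433634e-04, -5.58647496e-04,
        6.29913493e-04,  8.60254722e-04]), 'effort': array([ 5.95381644e-04, -3.81665826e+01, -3.60187948e+01, -1.90644352e-05,
        6.10531060e-03,  8.30561049e-06]), 'tcp_pos': array([ 169.4863776 , -496.57055461,  230.46013087]), 'tcp_rot': array([-7.89508671e-04,  9.86514885e-01,  1.63669652e-01, -5.76156479e-05]), 'force': array([0.32438073, 0.75238188, 0.62785818]), 'ft_torque': array([-0.01916385, -0.00745633,  0.00406049]), 'finger_gap': 85.52084031973396}
scene {'fx': 458.3089104407176, 'fy': 458.3089104407176, 'cx': 275.9673465930452, 'cy': 206.69985017105418, 'xyz': array([1543.84340485, -350.00070005,  887.36940352]), 'rotation': array([-0.3588444 ,  0.73208992,  0.52471586, -0.24484345])}
top {'fx': 453.3001985322342, 'fy': 453.3001985322342, 'cx': 286.59621366911693, 'cy': 207.88017341173114, 'xyz': array([ 437.32322382,   16.05065091, 12
[... 751 characters left out ...]
 0.75)]
top cup [([275.1, 137.1, 309.2, 168.1], 0.82), ([437.0, 228.8, 472.0, 264.6], 0.48)]
scene press_spot [([158.1, 186.3, 231.6, 221.4], 0.93), ([395.9, 196.5, 414.8, 212.0], 0.65)]
scene case_lid [([160.5, 184.2, 230.9, 218.6], 0.91), ([289.2, 173.5, 373.5, 227.1], 0.72)]
scene case [([161.9, 187.8, 231.9, 242.9], 0.64), ([103.0, 222.7, 137.5, 251.8], 0.46)]
scene latch [([158.5, 184.9, 229.1, 244.6], 0.93), ([267.1, 203.7, 283.0, 233.4], 0.69)]
scene tree_center []
scene pit [([287.1, 172.9, 375.5, 229.3], 0.67), ([159.6, 186.4, 230.2, 241.2], 0.25)]
scene glue [([266.9, 204.0, 281.4, 232.0], 0.82), ([159.5, 185.7, 229.8, 220.5], 0.63)]
scene cup [([281.6, 231.0, 314.2, 270.7], 0.77)]
```

```bash
python3 - <<'E'
import cv2,numpy as np
t=cv2.imread("pics/t0.png")[115:295,150:490]; cv2.imwrite("pics/v1.png",cv2.resize(t,None,fx=2.3,fy=2.3,interpolation=cv2.INTER_CUBIC))
E
```

```text
(no output)
```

View pics/v1.png

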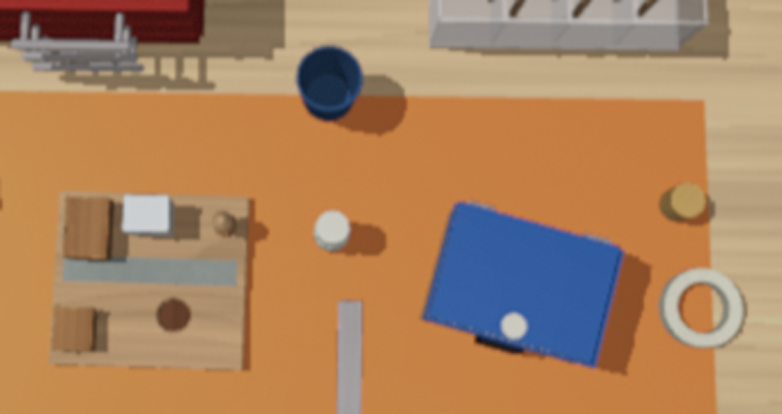

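View pics/s0.png

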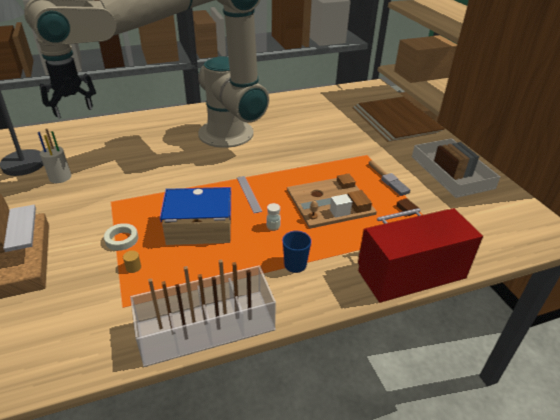

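```bash
python3 - <<'E'
from h import *
im=cv2.imread("pics/t0.png"); hsv=cv2.cvtColor(im,cv2.COLOR_BGR2HSV)
def blob(m,box):
    k=np.zeros(m.shape,bool); l,t,r,b=box; k[t:b,l:r]=m[t:b,l:r]; n,lab,st,c=cv2.connectedComponentsWithStats(k.astype(np.uint8)); i=1+np.argmax(st[1:,4]); return lab==i,c[i],st[i]
H,S,V=[hsv[...,i].astype(int) for i in range(3)]
_,c,st=blob((S<90)&(V>150),(355,240,390,275)); print("spot",c,st,at_z("top",*c,98))
m,c,st=blob((H>100)&(H<125)&(S>120),(325,195,430,285))
m2=m.copy(); pts=np.argwhere(m2)[:,::-1].astype(np.float32); r=cv2.minAreaRect(pts); b=cv2.boxPoints(r)
P=np.array([at_z("top",*q,97) for q in b]); print(b.round(1).tolist(),P.round(1).tolist()); E=np.diff(P,axis=0); print(np.linalg.norm(E,axis=1),np.degrees(np.arctan2(E[:,1],E[:,0])))
_,c,st=blob((V<110),(210,238,240,266)); print("pit",c,st,at_z("top",*c,8),at_z("top",*c,14))
print(at_z("top",293.5,213,75)) # glue
E
```

```text
spot [372.97297297 256.43243243] [368 251  12  12 111] [ 474.3087692  -199.74764448   98.        ]
[[333.3999938964844, 254.5], [348.20001220703125, 202.1999969482422], [421.79998779296875, 223.0], [407.1000061035156, 275.29998779296875]] [[477.8, -102.9, 97.0], [608.0, -140.0, 97.0], [558.2, -322.3, 97.0], [429.5, -282.5, 97.0]]
[135.42373801 188.97525786 134.73424196] [ -15.9081301  -105.29283809  162.82310918]
pit [225.03816794 251.53435115] [219 245  13  13 131] [485.38598489 174.75691978   8.        ] [485.14682045 173.96718372  14.        ]
[582.03622729  -4.33196077  75.        ]
```

Emit:
apply_moves(
  travel=[
    [4.8,-2.3,0.4],
    [4.8,-2.3,0.4],
    [4.8,-2.3,0.4],
    [4.8,-2.3,0.4],
    [4.8,-2.3,0.4],
    [4.8,-2.3,0.4],
    [4.8,-2.3,0.4],
    [4.8,-2.3,0.4],
  ],
  rotation=[
    [0,0,0],
    [0,0,0],
    [0,0,0],
    [0,0,0],
    [0,0,0],
    [0,0,0],
    [0,0,0],
    [0,0,0],
  ],
  claw=[0,0,0,0,0,0,0,0],
)

```text
time_s: 1.9
tcp_pos: [481.1, -192.6, 199.2]
tcp_rot: [0.002, 0.987, 0.16, 0.001]
force: [-0.2, -0.2, 0.2]
finger_gap: -0.1
```

Emit:
apply_moves(
  travel=[
    [0,0,0],
    [0,0,0],
    [0,0,0],
    [0,0,0],
    [0,0,0],
    [0,0,0],
    [0,0,0],
    [0,0,0],
  ],
  rotation=[
    [0,0,-0.18],
    [0,0,-0.18],
    [0,0,-0.18],
    [0,0,-0.18],
    [0,0,-0.18],
    [0,0,-0.18],
    [0,0,-0.18],
    [0,0,-0.18],
  ],
  claw=[0,0,0,0,0,0,0,0],
)

```text
time_s: 2.9
tcp_pos: [483.5, -188.5, 198.2]
tcp_rot: [0.001, 0.616, 0.788, -0.0]
force: [-0.2, -0.6, 0.5]
finger_gap: 0.2
```

```bash
cat >> h.py <<'E'
def go(target,yaw=None):
    """tool-frame shift (cm) to a world point; yaw = wanted direction of tool x (rad)"""
    s=ctrl.get_state(); q=s["tcp_rot"]; M=R.from_quat(q[[1,2,3,0]])
    d=M.inv().apply(np.array(target)-s["tcp_pos"])/10
    x=M.as_matrix()[:,0]; y0=np.arctan2(x[1],x[0])
    print("t",round(s["time_s"],2),"tcp",s["tcp_pos"].round(2),"f",s["force"].round(2),"gap",round(s["finger_gap"],1),"yaw",round(y0,4),"toolz",M.as_matrix()[:,2].round(4),"shift cm",d.round(3))
    if yaw is not None:
        x=np.array([np.cos(yaw),np.sin(yaw),0]);z=np.array([0,0,-1.]);T=R.from_matrix(np.c_[x,np.cross(z,x),z])
        print("rotvec",(M.inv()*T).as_rotvec().round(4))
E
python3 -c "
from h import *
go([473.5,-199.5,200],2.853); print(ctrl.get_state()['joint_pos'])"
```

```text
t 2.9 tcp [ 483.53 -188.53  198.22] f [-0.24 -0.56  0.45] gap 0.2 yaw 1.8143 toolz [ 0.0015 -0.0018 -1.    ] shift cm [-0.824 -1.237 -0.178]
rotvec [-2.0000e-04  2.5000e-03 -1.0387e+00]
[-4.42379497e-01  4.54073721e-02  1.47349652e+00 -1.01344570e-03
  1.62051039e+00 -6.85943301e-01]
```

Emit:
apply_moves(
  travel=[
    [-0.8,-1.2,0],
    [0,0,0],
    [0,0,0],
    [0,0,0],
    [0,0,0],
    [0,0,0],
  ],
  rotation=[
    [0,0,-0.173],
    [0,0,-0.173],
    [0,0,-0.173],
    [0,0,-0.173],
    [0,0,-0.173],
    [0,0,-0.173],
  ],
  claw=[0,0,0,0,0,0],
)

```text
time_s: 3.65
tcp_pos: [473.5, -199.6, 198.3]
tcp_rot: [0.001, 0.127, 0.992, -0.001]
force: [-0.8, -0.5, 0.2]
finger_gap: 0.1
```

```bash
python3 - <<'E'
from h import *
go([473.5,-199.5,101],2.853)
cc=cal("wrist"); im=save("wrist","w1.png")
hsv=cv2.cvtColor(im,cv2.COLOR_RGB2HSV); m=((hsv[...,1]<80)&(hsv[...,2]>140)).astype(np.uint8)
n,lab,st,c=cv2.connectedComponentsWithStats(m)
for i in range(1,n):
    if 150<st[i,4]<8000: print(c[i].round(1),st[i],at_z("wrist",*c[i],98,cc).round(1))
E
```

```text
t 3.65 tcp [ 473.51 -199.56  198.34] f [-0.79 -0.51  0.22] gap 0.1 yaw 2.8878 toolz [ 0.0017 -0.0019 -1.    ] shift cm [0.023 0.019 9.734]
rotvec [-0.0014  0.0022  0.0348]
[413.7  81.9] [ 385    0   53  170 3599] [403.2 -70.7  98. ]
[539.6 164.9] [520 150  40  32 864] [498.3  60.3  98. ]
[276.5 206. ] [260 191  34  31 832] [ 474.9 -198.8   98. ]
[104.1 249.7] [  70  217   67   65 2318] [ 476.5 -364.    98. ]
[463.1 226.3] [452 216  24  26 242] [536.6 -38.8  98. ]
[478.3 247.1] [465 232  27  31 616] [564.3 -20.9  98. ]
[  5.4 376.8] [  0 349  18  57 542] [ 654.7 -712.5   98. ]
```

View pics/w1.png

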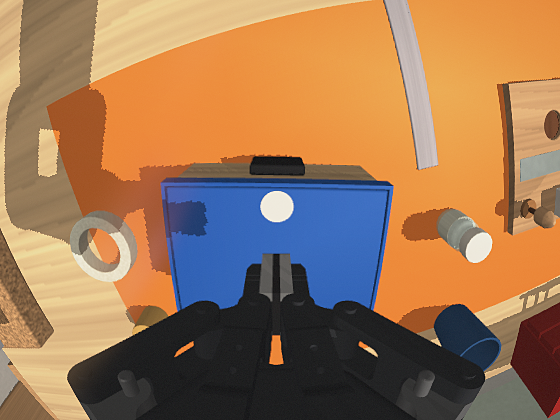

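Emit:
apply_moves(
  travel=[
    [-0.1,0.1,1.5],
    [0,0,1.5],
    [0,0,1.5],
    [0,0,1.5],
    [0,0,1.3],
    [0,0,1.0],
    [0,0,0.5],
    [0,0,0.1],
  ],
  rotation=[
    [0,0.002,0.035],
    [0,0,0],
    [0,0,0],
    [0,0,0],
    [0,0,0],
    [0,0,0],
    [0,0,0],
    [0,0,0],
  ],
  claw=[0,0,0,0,0,0,0,0],
)

```text
time_s: 4.7
tcp_pos: [474.0, -198.5, 101.4]
tcp_rot: [-0.001, 0.146, 0.989, -0.0]
force: [-0.2, -0.2, -0.7]
finger_gap: -0.1
```

```bash
python3 -c "
from h import *
go([474.5,-199.2,98],2.853)"
```

```text
t 4.7 tcp [ 473.98 -198.5   101.44] f [-0.23 -0.21 -0.68] gap -0.1 yaw 2.8482 toolz [-2.8e-03 -1.0e-04 -1.0e+00] shift cm [-0.071 -0.052  0.344]
rotvec [-0.0009 -0.0027 -0.0048]
```

Now slow feed: about 8 mm/s to contact, then slower.

Emit:
apply_moves(
  travel=[
    [0,0,0.1],
    [0,0,0.1],
    [0,0,0.1],
    [0,0,0.05],
    [0,0,0.05],
  ],
  rotation=[
    [0,0,0],
    [0,0,0],
    [0,0,0],
    [0,0,0],
    [0,0,0],
  ],
  claw=[0,0,0,0,0],
)

```text
time_s: 5.32
tcp_pos: [474.7, -198.9, 98.7]
tcp_rot: [-0.0, 0.146, 0.989, -0.001]
force: [-0.0, 0.3, -0.5]
finger_gap: -0.3
```

Emit:
apply_moves(
  travel=[
    [0,0,0.05],
    [0,0,0.05],
    [0,0,0.05],
  ],
  rotation=[
    [0,0,0],
    [0,0,0],
    [0,0,0],
  ],
  claw=[0,0,0],
)

```text
time_s: 5.7
tcp_pos: [474.8, -198.9, 97.8]
tcp_rot: [0.0, 0.146, 0.989, -0.001]
force: [-2.1, 0.8, 3.2]
finger_gap: 0.2
```

Emit:
apply_moves(
  travel=[
    [0,0,0.05],
    [0,0,0.05],
    [0,0,0.05],
  ],
  rotation=[
    [0,0,0],
    [0,0,0],
    [0,0,0],
  ],
  claw=[0,0,0],
)

```text
time_s: 6.08
tcp_pos: [474.8, -198.9, 96.6]
tcp_rot: [0.0, 0.146, 0.989, -0.001]
force: [-2.4, 0.0, 3.4]
finger_gap: 0.3
```

Emit:
apply_moves(
  travel=[
    [0,0,0.05],
    [0,0,0.05],
    [0,0,0.05],
  ],
  rotation=[
    [0,0,0],
    [0,0,0],
    [0,0,0],
  ],
  claw=[0,0,0],
)

```text
time_s: 6.45
tcp_pos: [474.8, -198.9, 95.0]
tcp_rot: [0.0, 0.146, 0.989, -0.001]
force: [-1.3, 0.4, 3.4]
finger_gap: -0.3
```

Emit:
apply_moves(
  travel=[
    [0,0,0.04],
    [0,0,0.04],
  ],
  rotation=[
    [0,0,0],
    [0,0,0],
  ],
  claw=[0,0],
)

```text
time_s: 6.7
tcp_pos: [474.8, -198.9, 94.1]
tcp_rot: [0.0, 0.146, 0.989, -0.001]
force: [-1.4, 0.8, 3.1]
finger_gap: -0.1
```

Emit:
apply_moves(
  travel=[
    [0,0,0.04],
    [0,0,0.04],
  ],
  rotation=[
    [0,0,0],
    [0,0,0],
  ],
  claw=[0,0],
)

```text
time_s: 6.95
tcp_pos: [474.8, -198.9, 93.3]
tcp_rot: [0.0, 0.146, 0.989, -0.001]
force: [-2.2, 1.6, 3.2]
finger_gap: 0.5
```

Emit:
apply_moves(
  travel=[
    [0,0,0.04],
    [0,0,0.04],
  ],
  rotation=[
    [0,0,0],
    [0,0,0],
  ],
  claw=[0,0],
)

```text
time_s: 7.2
tcp_pos: [474.8, -198.9, 92.4]
tcp_rot: [0.0, 0.146, 0.989, -0.001]
force: [-1.0, 1.7, 3.2]
finger_gap: 0.0
```

Emit:
apply_moves(
  travel=[
    [0,0,0.04],
    [0,0,0.04],
  ],
  rotation=[
    [0,0,0],
    [0,0,0],
  ],
  claw=[0,0],
)

```text
time_s: 7.45
tcp_pos: [474.9, -198.9, 91.6]
tcp_rot: [0.0, 0.146, 0.989, -0.001]
force: [-1.1, 0.8, 3.4]
finger_gap: 0.0
```

Emit:
apply_moves(
  travel=[
    [0,0,0.04],
    [0,0,0.04],
  ],
  rotation=[
    [0,0,0],
    [0,0,0],
  ],
  claw=[0,0],
)

```text
time_s: 7.7
tcp_pos: [474.8, -198.9, 90.7]
tcp_rot: [0.0, 0.146, 0.989, -0.001]
force: [-1.0, 0.8, 2.9]
finger_gap: 0.1
```

Emit:
apply_moves(
  travel=[
    [0,0,0.04],
    [0,0,0.04],
  ],
  rotation=[
    [0,0,0],
    [0,0,0],
  ],
  claw=[0,0],
)

```text
time_s: 7.95
tcp_pos: [474.9, -199.0, 90.5]
tcp_rot: [0.0, 0.146, 0.989, -0.001]
force: [-3.8, 1.9, 7.3]
finger_gap: 0.2
```

Emit:
apply_moves(
  travel=[
    [0,0,0.05],
    [0,0,0.05],
  ],
  rotation=[
    [0,0,0],
    [0,0,0],
  ],
  claw=[0,0],
)

```text
time_s: 8.2
tcp_pos: [474.9, -198.9, 90.4]
tcp_rot: [0.0, 0.146, 0.989, -0.001]
force: [-4.4, 1.5, 7.4]
finger_gap: -0.0
```

Emit:
apply_moves(
  travel=[
    [0,0,0.07],
    [0,0,0.07],
  ],
  rotation=[
    [0,0,0],
    [0,0,0],
  ],
  claw=[0,0],
)

```text
time_s: 8.45
tcp_pos: [474.9, -199.0, 90.3]
tcp_rot: [0.0, 0.146, 0.989, -0.001]
force: [-4.7, 1.8, 7.5]
finger_gap: -0.1
```

Emit:
apply_moves(
  travel=[
    [0,0,0.08],
    [0,0,0.08],
  ],
  rotation=[
    [0,0,0],
    [0,0,0],
  ],
  claw=[0,0],
)

```text
time_s: 8.7
tcp_pos: [474.9, -199.0, 90.1]
tcp_rot: [0.001, 0.146, 0.989, -0.001]
force: [-5.1, 2.0, 7.2]
finger_gap: -0.0
```

Emit:
apply_moves(
  travel=[
    [0,0,0.11],
    [0,0,0.11],
  ],
  rotation=[
    [0,0,0],
    [0,0,0],
  ],
  claw=[0,0],
)

```text
time_s: 8.95
tcp_pos: [475.0, -199.0, 89.5]
tcp_rot: [0.001, 0.146, 0.989, -0.001]
force: [-5.0, 2.8, 9.0]
finger_gap: 0.1
```

Emit:
apply_moves(
  travel=[
    [0,0,0.12],
    [0,0,0.12],
  ],
  rotation=[
    [0,0,0],
    [0,0,0],
  ],
  claw=[0,0],
)

```text
time_s: 9.2
tcp_pos: [475.0, -199.0, 89.0]
tcp_rot: [0.001, 0.146, 0.989, -0.001]
force: [-5.5, 2.4, 9.4]
finger_gap: 0.1
```

Emit:
apply_moves(
  travel=[
    [0.02,0,0.12],
    [0.02,0,0.12],
    [0.02,0,0.12],
  ],
  rotation=[
    [0,0,0],
    [0,0,0],
    [0,0,0],
  ],
  claw=[0,0,0],
)

```text
time_s: 9.57
tcp_pos: [475.0, -199.0, 88.2]
tcp_rot: [0.002, 0.146, 0.989, -0.002]
force: [-4.2, 1.9, 11.6]
finger_gap: 0.1
```

Emit:
apply_moves(
  travel=[
    [0.02,0,0.12],
    [0.02,0,0.12],
  ],
  rotation=[
    [0,0,0],
    [0,0,0],
  ],
  claw=[0,0],
)

```text
time_s: 9.82
tcp_pos: [475.0, -199.0, 87.8]
tcp_rot: [0.003, 0.146, 0.989, -0.002]
force: [-4.9, 2.3, 9.9]
finger_gap: 0.1
```

Emit:
apply_moves(
  travel=[
    [0.02,0,0.12],
    [0.02,0,0.12],
  ],
  rotation=[
    [0,0,0],
    [0,0,0],
  ],
  claw=[0,0],
)

```text
time_s: 10.07
tcp_pos: [475.0, -199.0, 87.5]
tcp_rot: [0.003, 0.146, 0.989, -0.002]
force: [-5.1, 2.5, 9.2]
finger_gap: 0.1
```

Emit:
apply_moves(
  travel=[
    [0,0,0.12],
    [0,0,0.12],
  ],
  rotation=[
    [0,0,0],
    [0,0,0],
  ],
  claw=[0,0],
)

```text
time_s: 10.32
tcp_pos: [475.1, -199.0, 87.1]
tcp_rot: [0.004, 0.146, 0.989, -0.002]
force: [-5.0, 1.8, 9.5]
finger_gap: 0.1
```

Emit:
apply_moves(
  travel=[
    [0,0,0.12],
    [0,0,0.12],
  ],
  rotation=[
    [0,0,0],
    [0,0,0],
  ],
  claw=[0,0],
)

```text
time_s: 10.58
tcp_pos: [475.2, -199.1, 86.9]
tcp_rot: [0.004, 0.146, 0.989, -0.002]
force: [-6.9, 3.2, 11.8]
finger_gap: 0.5
```

Emit:
apply_moves(
  travel=[
    [0,0,0.11],
    [0,0,0.11],
  ],
  rotation=[
    [0,0,0],
    [0,0,0],
  ],
  claw=[0,0],
)

```text
time_s: 10.82
tcp_pos: [475.2, -199.1, 86.9]
tcp_rot: [0.004, 0.146, 0.989, -0.002]
force: [-6.0, 3.0, 11.0]
finger_gap: -0.3
```

Emit:
apply_moves(
  travel=[
    [0.5,0,-3.5],
    [2,0,-5],
    [3.5,0,-5],
    [4,0,-4],
    [3,0,-3],
    [0,0,-3],
    [0,0,0],
    [0,0,0],
  ],
  rotation=[
    [0,0,0],
    [0,0,0],
    [0,0,0],
    [0,0,0],
    [0,0,0],
    [0,0,0],
    [0,0,0],
    [0,0,0],
  ],
  claw=[0,0,0,0,0,0,0,0],
)

```text
time_s: 11.82
tcp_pos: [345.3, -159.2, 324.9]
tcp_rot: [0.004, 0.146, 0.989, -0.003]
force: [0.2, 0.1, 0.5]
finger_gap: 0.1
```

Emit:
apply_moves(
  travel=[
    [0,0,0],
    [0,0,0],
    [0,0,0],
    [0,0,0],
    [0,0,0],
    [0,0,0],
    [0,0,0],
    [0,0,0],
  ],
  rotation=[
    [0,0,0],
    [0,0,0],
    [0,0,0],
    [0,0,0],
    [0,0,0],
    [0,0,0],
    [0,0,0],
    [0,0,0],
  ],
  claw=[0,0,0,0,0,0,0,0],
)

```text
time_s: 12.82
tcp_pos: [345.3, -159.1, 321.6]
tcp_rot: [0.001, 0.146, 0.989, -0.001]
force: [0.4, -0.3, 1.0]
finger_gap: 0.1
```

Emit:
apply_moves(
  travel=[
    [0,0,0],
    [0,0,0],
    [0,0,0],
    [0,0,0],
    [0,0,0],
    [0,0,0],
    [0,0,0],
    [0,0,0],
  ],
  rotation=[
    [0,0,0],
    [0,0,0],
    [0,0,0],
    [0,0,0],
    [0,0,0],
    [0,0,0],
    [0,0,0],
    [0,0,0],
  ],
  claw=[0,0,0,0,0,0,0,0],
)

```text
time_s: 13.82
tcp_pos: [345.3, -159.1, 321.7]
tcp_rot: [0.001, 0.146, 0.989, -0.001]
force: [0.1, -0.5, -0.3]
finger_gap: 0.3
```

```bash
python3 - <<'E'
from h import *
go([518,-212,180],2.853)
a=save("wrist","w2.png"); b=save("scene","s2.png")
cv2.imwrite("pics/v2.png",np.vstack([cv2.resize(a,(480,360)),cv2.resize(b[130:290,60:400],(480,226))])[:,:,::-1])
E
```

```text
t 13.82 tcp [ 345.34 -159.09  321.68] f [ 0.09 -0.47 -0.31] gap 0.3 yaw 2.8493 toolz [ 0.0018 -0.0033 -1.    ] shift cm [-18.02   -0.055  14.216]
rotvec [-0.0026  0.0027 -0.0037]
```

View pics/v2.png

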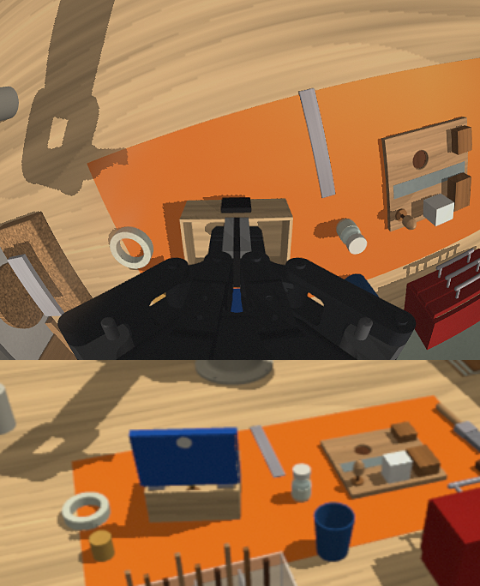

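Emit:
apply_moves(
  travel=[
    [0,0,0],
    [0,0,0],
    [0,0,0],
    [0,0,0],
    [0,0,0],
    [0,0,0],
    [0,0,0],
    [0,0,0],
  ],
  rotation=[
    [0,0,0],
    [0,0,0],
    [0,0,0],
    [0,0,0],
    [0,0,0],
    [0,0,0],
    [0,0,0],
    [0,0,0],
  ],
  claw=[1,1,1,1,1,1,1,1],
)

```text
time_s: 14.92
tcp_pos: [345.3, -159.1, 321.7]
tcp_rot: [0.001, 0.146, 0.989, -0.002]
force: [1.2, 0.6, 0.8]
finger_gap: 85.2
```

```bash
python3 - <<'E'
from h import *
im=save("top","t3.png"); cc=cal("wrist"); w=save("wrist","w3.png")
for n in("top","wrist"): print(n,[(np.round(d["extent"],1).tolist(),round(d["conf"],2)) for d in ctrl.spot_in(n,"tree_center")])
for n,i in(("top",im),("wrist",w)):
    h=cv2.cvtColor(i,cv2.COLOR_RGB2HSV); m=((h[...,0]>20)&(h[...,0]<35)&(h[...,1]>150)&(h[...,2]>90)).astype(np.uint8)
    k,lab,st,c=cv2.connectedComponentsWithStats(m)
    for j in range(1,k):
        if st[j,4]>20: print(n,c[j].round(1),st[j],at_z(n,*c[j],60,cc if n=="wrist" else None).round(1))
cv2.imwrite("pics/v3.png",np.vstack([cv2.resize(im[180:300,300:460],(640,480))[:300],cv2.resize(w,(640,480))[180:]])[:,:,::-1])
E
```

```text
top [([370.1, 238.6, 386.6, 251.5], 0.62), ([297.6, 248.2, 308.6, 321.6], 0.38)]
wrist [([259.2, 258.4, 284.2, 291.8], 0.87)]
top [376.7 243.4] [372 239  11  10  86] [ 508.6 -217.1   60. ]
```

View pics/v3.png

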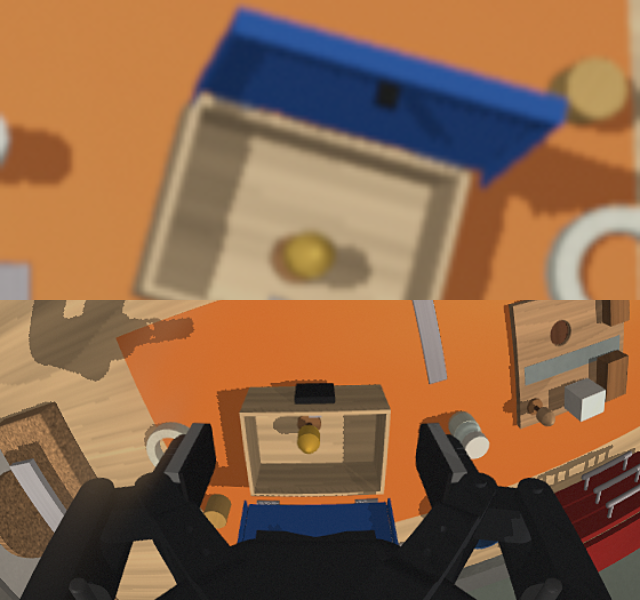

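```bash
python3 - <<'E'
from h import *
c=ctrl.cut_out("wrist","tree_center")
cc=cal("wrist")
im=cv2.imread("pics/w3.png"); h=cv2.cvtColor(im,cv2.COLOR_BGR2HSV); print(h[275:292:4,270].tolist(),h[262,268].tolist())
m=np.zeros(h.shape[:2],bool); m[240:300,240:300]=((h[...,0]>17)&(h[...,0]<35)&(h[...,1]>170))[240:300,240:300]
p=np.argwhere(m)[:,::-1]; print(len(p),p.min(0),p.max(0),p.mean(0))
l,r=p[:,0].min(),p[:,0].max()+1
p0=p.mean(0)
for z in(50,55,60): print(z,at_z("wrist",*p0,z,cc).round(1))
print(at_z("top",376.7,243.4,52), cc[2])
for d in c[:1]: print(d["extent"],d["pixels"].sum())
go([508,-217,150],2.853)
E
```

```text
[[20, 191, 159], [20, 189, 169], [20, 187, 185], [22, 188, 209], [21, 210, 129]] [14, 151, 135]
396 [260 267] [279 291] [269.82323232 278.66919192]
50 [ 510.2 -217.8   50. ]
55 [ 507.3 -216.8   55. ]
60 [ 504.3 -215.8   60. ]
[ 509.16974992 -218.66280301   52.        ] [ 266.29799197 -134.33030267  463.78533209]
[259.3, 259.4, 282.3, 291.9] 539
t 15.18 tcp [ 345.34 -159.09  321.69] f [0.77 0.65 0.7 ] gap 85.6 yaw 2.8493 toolz [ 0.0019 -0.0033 -1.    ] shift cm [-17.198  -0.813  17.219]
rotvec [-0.0027  0.0027 -0.0037]
```

Emit:
apply_moves(
  travel=[
    [-4.3,-0.2,1],
    [-4.3,-0.2,1.5],
    [-4.3,-0.2,2],
    [-3.3,-0.2,2],
    [-0.8,0,2],
    [0,0,2],
    [0,0,1],
    [0,0,0],
  ],
  rotation=[
    [0,0,0],
    [0,0,0],
    [0,0,0],
    [0,0,0],
    [0,0,0],
    [0,0,0],
    [0,0,0],
    [0,0,0],
  ],
  claw=[0.9,0.9,0.9,0.9,0.9,0.9,0.9,0.9],
)

```text
time_s: 16.18
tcp_pos: [512.1, -218.4, 204.6]
tcp_rot: [0.003, 0.146, 0.989, -0.002]
force: [1.4, -0.5, 0.8]
finger_gap: 76.6
```

```bash
python3 - <<'E'
from h import *
go([508.5,-217.7,28],2.853)
cc=cal("wrist"); w=save("wrist","w4.png")
h=cv2.cvtColor(w,cv2.COLOR_RGB2HSV); m=((h[...,0]>17)&(h[...,0]<35)&(h[...,1]>170)&(h[...,2]>80)).astype(np.uint8)
k,lab,st,c=cv2.connectedComponentsWithStats(m)
for j in range(1,k):
    if st[j,4]>100: print(c[j].round(1),st[j],at_z("wrist",*c[j],50,cc).round(1),at_z("wrist",*c[j],57,cc).round(1))
b=save("scene","s4.png")
cv2.imwrite("pics/v4.png",np.vstack([cv2.resize(w,(480,360)),cv2.resize(b[130:290,60:400],(480,226))])[:,:,::-1])
E
```

```text
t 16.18 tcp [ 512.12 -218.45  204.63] f [ 1.42 -0.48  0.83] gap 76.6 yaw 2.849 toolz [ 0.0043 -0.005  -1.    ] shift cm [ 0.467  0.03  17.661]
rotvec [-0.0036  0.0056 -0.004 ]
[275.5 183.8] [260 166  32  36 878] [ 510.3 -218.    50. ] [ 508.5 -217.5   57. ]
```

View pics/v4.png

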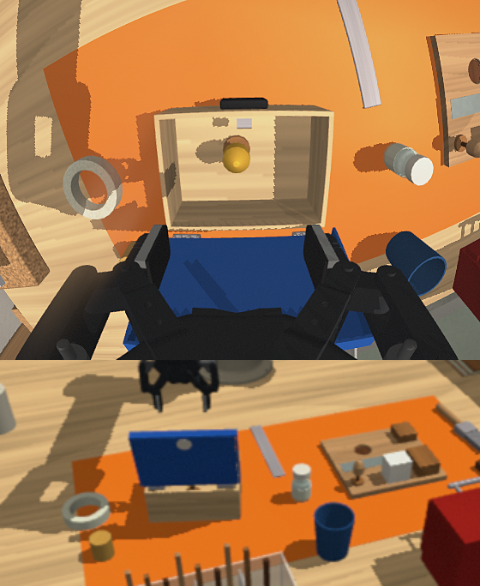

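```bash
python3 - <<'E'
from h import *
c,Rm,p=cal("scene")
for q in([512,-218,204],[518,-212,77]):
    a=Rm.T@(np.array(q)-p); print(c["fx"]*a[0]/a[2]+c["cx"],c["fy"]*a[1]/a[2]+c["cy"])
E
```

```text
190.38700706479153 168.32298846386686
197.31480668590336 206.57946338156646
```

Emit:
apply_moves(
  travel=[
    [0.35,0,1],
    [0,0,2],
    [0,0,2.5],
    [0,0,2.5],
    [0,0,2.5],
    [0,0,2.0],
    [0,0,1.5],
    [0,0,0],
  ],
  rotation=[
    [-0.003,0.005,-0.003],
    [0,0,0],
    [0,0,0],
    [0,0,0],
    [0,0,0],
    [0,0,0],
    [0,0,0],
    [0,0,0],
  ],
  claw=[0.9,0.9,0.9,0.9,0.9,0.9,0.9,0.9],
)

```text
time_s: 17.27
tcp_pos: [510.0, -218.6, 64.4]
tcp_rot: [0.005, 0.144, 0.99, -0.002]
force: [0.5, -0.5, -0.0]
finger_gap: 76.5
```

```bash
python3 -c "
from h import *
go([509.2,-217.8,28],2.853)"
```

```text
t 17.27 tcp [ 509.96 -218.59   64.43] f [ 0.46 -0.47 -0.04] gap 76.5 yaw 2.8525 toolz [ 0.0088 -0.0044 -1.    ] shift cm [0.131 0.06  3.642]
rotvec [-0.0017  0.0097 -0.0005]
```

Emit:
apply_moves(
  travel=[
    [0.1,0.05,1.2],
    [0,0,1.2],
    [0,0,0.8],
    [0,0,0.3],
    [0,0,0],
    [0,0,0],
  ],
  rotation=[
    [-0.002,0.009,0],
    [0,0,0],
    [0,0,0],
    [0,0,0],
    [0,0,0],
    [0,0,0],
  ],
  claw=[0.9,0.9,0.9,0.9,0.9,0.9],
)

```text
time_s: 18.02
tcp_pos: [510.4, -218.5, 29.2]
tcp_rot: [0.002, 0.144, 0.99, -0.0]
force: [0.0, 0.4, 0.1]
finger_gap: 77.0
```

```bash
python3 -c "
from h import *
go([509.2,-217.8,28],2.853)"
```

```text
t 18.02 tcp [ 510.4  -218.45   29.17] f [0.02 0.39 0.07] gap 77.0 yaw 2.8525 toolz [ 0.0034 -0.0012 -1.    ] shift cm [0.134 0.028 0.117]
rotvec [-0.0002  0.0036 -0.0005]
```

Emit:
apply_moves(
  travel=[
    [0.1,0,0.1],
    [0,0,0],
    [0,0,0],
    [0,0,0],
    [0,0,0],
    [0,0,0],
    [0,0,0],
  ],
  rotation=[
    [0,0.003,0],
    [0,0,0],
    [0,0,0],
    [0,0,0],
    [0,0,0],
    [0,0,0],
    [0,0,0],
  ],
  claw=[0.5,0.35,0.2,0.2,0.2,0.2,0.2],
  squeeze=25,
)

```text
time_s: 18.9
tcp_pos: [509.8, -218.4, 29.0]
tcp_rot: [0.001, 0.144, 0.99, -0.0]
force: [-0.4, -0.2, -0.2]
finger_gap: 28.7
```

Emit:
apply_moves(
  travel=[
    [0,0,0],
    [0,0,-0.5],
    [0,0,-1.5],
    [0,0,-2.5],
    [0,0,-3],
    [0,0,-3.5],
    [0,0,-3],
    [0,0,0],
  ],
  rotation=[
    [0,0,0],
    [0,0,0],
    [0,0,0],
    [0,0,0],
    [0,0,0],
    [0,0,0],
    [0,0,0],
    [0,0,0],
  ],
  claw=[0.2,0.2,0.2,0.2,0.2,0.2,0.2,0.2],
)

```text
time_s: 19.9
tcp_pos: [509.9, -218.4, 179.5]
tcp_rot: [0.003, 0.144, 0.99, -0.001]
force: [-0.6, 0.3, -1.2]
finger_gap: 29.0
```

```bash
python3 - <<'E'
from h import *
go([485.3,174.4,200],2.853)
w=save("wrist","w5.png");b=save("scene","s5.png")
cv2.imwrite("pics/v5.png",np.vstack([cv2.resize(w,(480,360)),cv2.resize(b[110:290,60:400],(480,254))])[:,:,::-1])
E
```

```text
t 19.9 tcp [ 509.91 -218.39  179.52] f [-0.58  0.33 -1.18] gap 29.0 yaw 2.8526 toolz [ 0.006  -0.0032 -1.    ] shift cm [13.541 36.945 -2.188]
rotvec [-0.0014  0.0067 -0.0004]
```

View pics/v5.png

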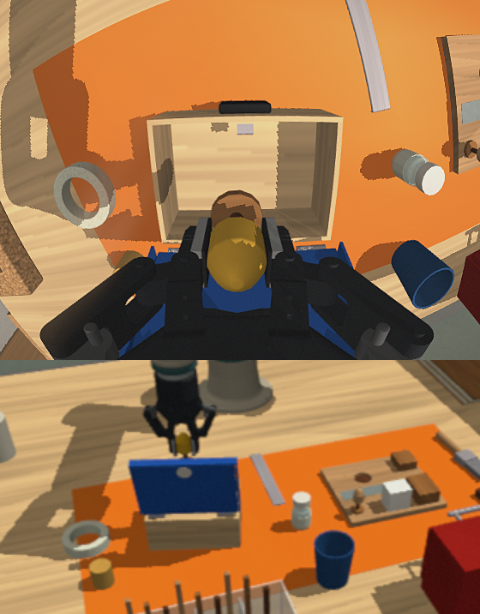

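Emit:
apply_moves(
  travel=[
    [1.0,2.6,0],
    [1.7,4.6,0],
    [1.9,5.3,0],
    [1.9,5.3,0],
    [1.9,5.3,0],
    [1.9,5.2,0],
    [1.7,4.6,0],
    [1.0,2.6,0],
  ],
  rotation=[
    [0,0,0],
    [0,0,0],
    [0,0,0],
    [0,0,0],
    [0,0,0],
    [0,0,0],
    [0,0,0],
    [0,0,0],
  ],
  claw=[0.2,0.2,0.2,0.2,0.2,0.2,0.2,0.2],
)

```text
time_s: 21.0
tcp_pos: [478.5, 169.5, 162.2]
tcp_rot: [-0.011, 0.146, 0.989, -0.001]
force: [0.1, -0.1, -0.4]
finger_gap: 29.2
```

```bash
python3 - <<'E'
from h import *
go([485.3,174.4,60],2.853)
cc=cal("wrist"); w=save("wrist","w6.png")
print([(np.round(d["extent"],1).tolist(),round(d["conf"],2)) for d in ctrl.spot_in("wrist","pit")])
h=cv2.cvtColor(w,cv2.COLOR_RGB2HSV); m=((h[...,2]<110)&(h[...,1]>60)).astype(np.uint8)
k,lab,st,c=cv2.connectedComponentsWithStats(m)
for j in range(1,k):
    if st[j,4]>200: print(c[j].round(1),st[j],at_z("wrist",*c[j],8,cc).round(1))
cv2.imwrite("pics/v6.png",w[:,:,::-1])
E
```

```text
t 21.0 tcp [478.47 169.5  162.15] f [ 0.08 -0.14 -0.37] gap 29.2 yaw 2.8475 toolz [-0.0222  0.0012 -0.9998] shift cm [-0.733  0.721 10.198]
rotvec [-0.0052 -0.0216 -0.0055]
[([187.3, 100.1, 433.9, 337.8], 0.64)]
[494.6  69.3] [480  27  30  87 578] [415.9 428.1   8. ]
[376.7 142.9] [363 117  50  66 488] [461.2 274.2   8. ]
[284.5 195.6] [ 265  177   41   40 1222] [486.  175.8   8. ]
[453.3 327.7] [ 371  221  161  199 2521] [721.6 339.4   8. ]
[269.9 244.2] [ 245  222   59   44 1018] [530.5 147.4   8. ]
[505.  252.7] [ 487  225   36   57 1444] [633.4 418.4   8. ]
[ 34.6 275. ] [   0  251   66   59 1815] [ 493.9 -171.4    8. ]
[300.4 304.9] [257 254  57  86 762] [611.4 157.6   8. ]
[ 55.4 345.1] [   0  309  149   68 2298] [ 609.5 -218.4    8. ]
[ 23.4 396.5] [   0  366   55   54 2335] [ 736.6 -446.3    8. ]
[398.9 401.7] [389 393  23  19 213] [845.4 253.2   8. ]
```

View pics/v6.png

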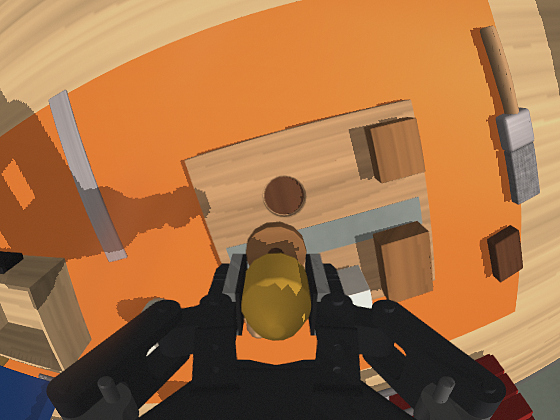

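Emit:
apply_moves(
  travel=[
    [-0.5,0.75,0],
    [0,0,2.5],
    [0,0,2.5],
    [0,0,2],
    [0,0,1.3],
    [0,0,0],
    [0,0,0],
  ],
  rotation=[
    [-0.005,-0.02,-0.005],
    [0,0,0],
    [0,0,0],
    [0,0,0],
    [0,0,0],
    [0,0,0],
    [0,0,0],
  ],
  claw=[0.2,0.2,0.2,0.2,0.2,0.2,0.2],
)

```text
time_s: 21.98
tcp_pos: [486.7, 171.3, 73.6]
tcp_rot: [-0.0, 0.146, 0.989, -0.001]
force: [0.4, -0.0, -0.8]
finger_gap: 28.8
```

```bash
python3 - <<'E'
from h import *
go([485.7,175.2,32],2.853)
E
```

```text
t 21.98 tcp [486.74 171.27  73.64] f [ 0.39 -0.04 -0.8 ] gap 28.8 yaw 2.8493 toolz [-0.0011 -0.0016 -1.    ] shift cm [0.21  0.354 4.164]
rotvec [-0.0019 -0.0006 -0.0037]
```

Align and lower to just above the board, then compare foot with pit in the wrist picture.

Emit:
apply_moves(
  travel=[
    [0.2,0.35,1.2],
    [0,0,0.8],
    [0,0,0.3],
    [0,0,0],
  ],
  rotation=[
    [-0.002,0,-0.003],
    [0,0,0],
    [0,0,0],
    [0,0,0],
  ],
  claw=[0.2,0.2,0.2,0.2],
)

```text
time_s: 22.48
tcp_pos: [486.5, 175.8, 50.3]
tcp_rot: [0.001, 0.144, 0.99, 0.001]
force: [0.6, -0.6, -0.1]
finger_gap: 29.2
```

```bash
python3 - <<'E'
from h import *
go([485.7,175.2,32],2.853)
s=ctrl.get_state(); p=s["tcp_pos"]; c,Rm,o=cal("wrist"); w=save("wrist","w7.png")
def pr(q):
    a=Rm.T@(np.array(q)-o); r=np.hypot(a[0],a[1]); t=np.arctan2(r,a[2]); return (c["cx"]+c["fx"]*t*a[0]/r, c["cy"]+c["fy"]*t*a[1]/r)
im=cv2.resize(w[:,:,::-1],None,fx=4,fy=4,interpolation=cv2.INTER_CUBIC)
def circ(x,y,z,r,col):
    P=[pr([x+r*np.cos(a),y+r*np.sin(a),z]) for a in np.linspace(0,6.283,60)]
    cv2.polylines(im,[np.int32(np.array(P)*4+2)],True,col,1)
f=p[2]-24; circ(p[0],p[1],f,17,(0,255,0)); circ(p[0],p[1],f+8,17,(0,255,0))
circ(485.7,175.2,14,20,(255,0,255)); circ(485.7,175.2,8,20,(255,255,0))
u,v=np.int32(np.array(pr([485.7,175.2,14]))*4); print(u/4,v/4)
v0=max(0,v-260); cv2.imwrite("pics/v7.png",im[v0:v0+560,u-380:u+380])
E
```

```text
t 22.48 tcp [486.45 175.77  50.28] f [ 0.61 -0.61 -0.08] gap 29.2 yaw 2.8528 toolz [ 0.0017  0.001  -1.    ] shift cm [ 0.059 -0.079  1.827]
rotvec [ 0.0015  0.0014 -0.0002]
273.25 238.0
```

View pics/v7.png

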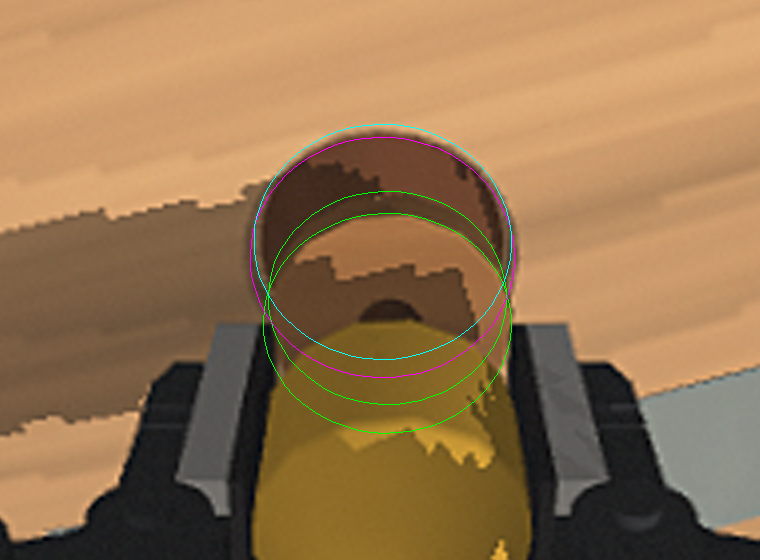

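Emit:
apply_moves(
  travel=[
    [0.1,-0.07,0.3],
    [0,0,0.4],
    [0,0,0.4],
    [0,0,0.3],
    [0,0,0.2],
    [0,0,0],
  ],
  rotation=[
    [0.001,0.001,0],
    [0,0,0],
    [0,0,0],
    [0,0,0],
    [0,0,0],
    [0,0,0],
  ],
  claw=[0.2,0.2,0.2,0.2,0.2,0.2],
)

```text
time_s: 23.28
tcp_pos: [485.6, 175.4, 33.7]
tcp_rot: [0.001, 0.144, 0.99, 0.0]
force: [-0.8, 0.5, 0.5]
finger_gap: 28.4
```

```bash
python3 - <<'E'
from h import *
go([485.3,175.3,32],2.853)
E
```

```text
t 23.27 tcp [485.57 175.37  33.7 ] f [-0.79  0.46  0.51] gap 28.4 yaw 2.8526 toolz [ 1.4e-03  6.0e-04 -1.0e+00] shift cm [ 0.024 -0.015  0.17 ]
rotvec [ 0.0009  0.0011 -0.0003]
```

Below the rim (foot about 9.7 mm up) with no force. Last millimetres until floor contact.

Emit:
apply_moves(
  travel=[
    [0,0,0.08],
    [0,0,0.08],
    [0,0,0.05],
    [0,0,0],
  ],
  rotation=[
    [0,0,0],
    [0,0,0],
    [0,0,0],
    [0,0,0],
  ],
  claw=[0.2,0.2,0.2,0.2],
)

```text
time_s: 23.78
tcp_pos: [485.9, 175.4, 31.9]
tcp_rot: [0.001, 0.144, 0.99, 0.001]
force: [-0.4, 0.5, -1.1]
finger_gap: 29.0
```

Emit:
apply_moves(
  travel=[
    [0,0,0.06],
    [0,0,0.06],
    [0,0,0],
  ],
  rotation=[
    [0,0,0],
    [0,0,0],
    [0,0,0],
  ],
  claw=[0.2,0.2,0.2],
)

```text
time_s: 24.15
tcp_pos: [486.3, 175.4, 32.0]
tcp_rot: [0.002, 0.144, 0.99, 0.001]
force: [-0.4, 0.1, -0.4]
finger_gap: 29.2
```

Emit:
apply_moves(
  travel=[
    [0,0,0],
    [0,0,0],
    [0,0,0],
    [0,0,0],
    [0,0,0],
    [0,0,0],
    [0,0,0],
  ],
  rotation=[
    [0,0,0],
    [0,0,0],
    [0,0,0],
    [0,0,0],
    [0,0,0],
    [0,0,0],
    [0,0,0],
  ],
  claw=[0.36,0.4,0.45,0.55,0.7,0.7,0.7],
)

```text
time_s: 25.02
tcp_pos: [486.2, 175.5, 31.5]
tcp_rot: [0.001, 0.144, 0.99, 0.001]
force: [0.3, -0.3, -0.1]
finger_gap: 59.8
```

Emit:
apply_moves(
  travel=[
    [0,0,-0.5],
    [0,0,-1.5],
    [0,0,-2.5],
    [0,0,-3],
    [0,0,-4],
    [0,0,-4],
    [0,0,-2],
    [0,0,0],
  ],
  rotation=[
    [0,0,0],
    [0,0,0],
    [0,0,0],
    [0,0,0],
    [0,0,0],
    [0,0,0],
    [0,0,0],
    [0,0,0],
  ],
  claw=[0.7,0.7,0.7,0.7,0.7,0.7,0.7,0.7],
)

```text
time_s: 26.02
tcp_pos: [485.7, 175.4, 219.8]
tcp_rot: [0.004, 0.144, 0.99, 0.002]
force: [0.1, -0.2, -0.7]
finger_gap: 59.9
```

```bash
python3 - <<'E'
from h import *
go([485.3,175.3,32],2.853)
c,Rm,o=cal("wrist"); w=save("wrist","w8.png"); b=save("scene","s8.png")
def pr(q):
    a=Rm.T@(np.array(q)-o); r=np.hypot(a[0],a[1]); t=np.arctan2(r,a[2]); return (c["cx"]+c["fx"]*t*a[0]/r, c["cy"]+c["fy"]*t*a[1]/r)
im=cv2.resize(w[:,:,::-1],None,fx=4,fy=4,interpolation=cv2.INTER_CUBIC)
def circ(x,y,z,r,col):
    P=[pr([x+r*np.cos(a),y+r*np.sin(a),z]) for a in np.linspace(0,6.283,60)]
    cv2.polylines(im,[np.int32(np.array(P)*4+2)],True,col,1)
x,y=485.4,175.3
circ(x,y,14,20,(255,0,255)); circ(x,y,16,17,(0,255,0)); circ(x,y,42,15,(255,255,0)); circ(x,y,64,15,(255,255,0))
u,v=np.int32(np.array(pr([x,y,30]))*4); v0=max(0,v-160)
A=im[v0:v0+320,u-300:u+300]; B=cv2.resize(b[120:260,130:400],(600,311))[:,:,::-1][:270]
cv2.imwrite("pics/v8.png",np.vstack([A,B]))
E
```

```text
t 26.02 tcp [485.74 175.38 219.83] f [ 0.14 -0.17 -0.69] gap 59.9 yaw 2.8527 toolz [ 0.0094  0.0027 -1.    ] shift cm [ 0.195 -0.119 18.782]
rotvec [ 0.0053  0.0083 -0.0003]
```

View pics/v8.png

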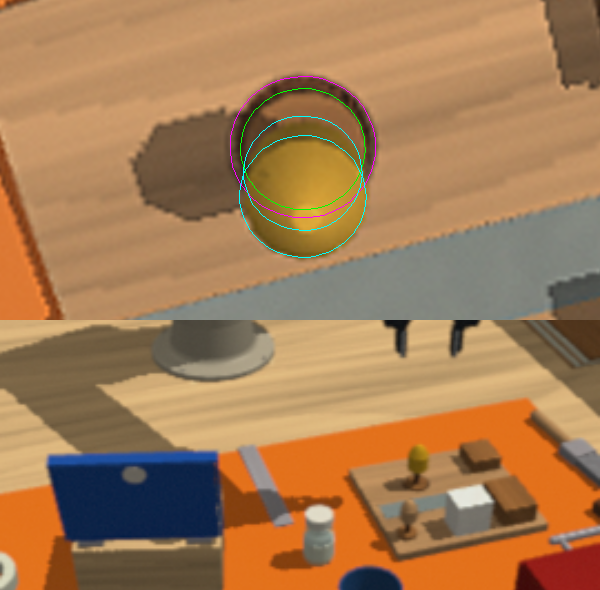

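```bash
python3 -c "
from h import *
go([485,175,200]); print(ctrl.close_job())"
```

```text
t 26.12 tcp [485.01 175.15 217.27] f [0.12 1.34 1.15] gap 59.8 yaw 2.8527 toolz [ 0.0055  0.0015 -1.    ] shift cm [ 0.005 -0.02   1.727]
the job is handed in; nothing more can be done
None
```

I opened the lid, stood the tree in the pit and handed the job in at about 26 s. No verdict was reported.

- **Lid:** I pressed the white spot slowly through about 7 mm of free play. The latch then crept about 3.7 mm at roughly 7–12 N vertical, up to about 14 N in total with sideways force in the readings, until it yielded no further. I moved the hand up and frontwards, and the lid swung open by itself. It still stood open in the last picture; I judged that by eye and did not measure the angle.
- **Tree:** I gripped it by the crown, lifted it well clear of the case, and lowered it into the pit until the descent stopped. The tool height then was within 1 mm of what the pit floor should give. The force reading showed no clear contact, so the seating rests on that height and the picture.
- **Last check:** The final picture shows the tree upright in the pit. The crown matched the predicted outline; the foot looked about 1–2 mm back from it, within the pit's 3 mm of clearance and the 6 mm limit. The hand was about 0.2 m above, touching nothing. The bystanders visible in the pictures showed no sign of having moved, but I did not measure their positions.

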